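Fit the bayonet filter cartridge behind the dust extractor's double shutter

TASK

Fit the orange-handled filter cartridge to the grey and blue dust extractor: draw the red-knobbed bolt and swing that shutter leaf open, then swing open the other leaf that it laps over. Pick up the cartridge, put it into the sloping port with its handle in line with the two green marks, push it fully in against the spring and turn it clockwise (as you look at the port) about a quarter turn, until its handle is in line with the red marks and it locks. Let go, leave both leaves open, and do not disturb the parts bin, carton, spray can or tape roll.

Things in the scene. Friction and masses are not known exactly. Their poses are not given: they have to be found in the camera images.
- extractor: Dust extractor, fixed: grey with a blue rear housing, 240 mm deep, 220 wide, 180 high at the back, with a sloping port panel facing the robot. Origin: centre of its underside. Its place and yaw differ each time.
- port: The sloping port panel. Origin: panel centre, on the bayonet axis, 135 mm above the bench. z points out of the panel, 26 degrees from vertical, leaning towards the machine's front; x up the slope; y level, to the left seen from the robot. Frame face at z = 0, 190 x 220 mm; its 150 mm square opening is covered by two yellow shutter leaves.
- port_lip (a point): Centre of the top of the aluminium lip behind the shutters, at port z = -8 mm. The lip is 6 mm thick, with a 61 mm round hole and two opposite slots (22 mm wide, reaching 39 mm from the axis) for the cartridge's lugs. Cartridge origin along port z: -28.5 mm lugs lying on the lip (not entered), -46 mm bottomed (flange on lip), -40.5 mm locked and let go.
- green_mark (a point): One of two green marks beside the slots (entry), 53 mm from the axis, at +80 degrees from the port's x (towards y); the other is opposite, at 260.
- red_mark (a point): One of two red marks (locked place), 53 mm from the axis on the port's x; the other is opposite. 80 degrees clockwise from green, at an end stop. On the way a ridge blocks the lugs unless the cartridge is held below port z = -43.5 mm; in the last 20 degrees the lugs are past it, and on release spring up 3 mm and lock.
- springplate (a joint): Travel (m) of the sprung plate inside the port, 0 out. It meets the cartridge's underside at port z = -34.5 mm and pushes back 1.2 N per mm: about 14 N when the cartridge is bottomed.
- cartridge: Filter cartridge, loose, upright on the bench left or right of the machine, 0.25 kg. Origin: centre of underside, z up. White body 56 mm across (lowest 6 mm: 50), 38 high, two orange lugs on +x and -x (to 35 mm from the axis, 14 wide, z 20.5 to 26.5). Black flange 84 across, z 38 to 48. Orange bar handle along x: 72 long, 18 thick, z 48 to 82. A half turn about z changes nothing.
- bolted_leaf (a joint): Angle (rad) of the yellow leaf with the bolt, on the port's +y side: 0 shut, 2.7 wide open. 144 mm along x, 78 mm from hinge to free edge, its top 6 mm above the frame face; a strip on its free edge laps 13 mm past the middle over the other leaf. Free hinge: lifted past about 1.6 it falls open, below that it falls shut.
- lapped_leaf (a joint): Angle (rad) of the other yellow leaf, on the port's -y side: 0 shut, 2.7 wide open. Same size and free hinge; it cannot open until the bolted leaf is open.
- bolt (a joint): Travel (m) of the bolt on the bolted leaf: 0 shot, 0.018 fully drawn. It slides down the slope (port -x), friction about 1.5 N; its end is under the steel keeper at the upper edge until drawn about 10 mm.
- bolt_knob (a point): Centre of the red barrel knob (20 mm across, 32 mm long, lying along the port's x, flat ends) on the bolt; it draws the bolt and is also the handle of the bolted leaf. 30 mm above the port's face when the leaf is shut (24 mm above the leaf), 50 mm from the hinge line.
- lapped_knob (a point): Centre of the black barrel knob (20 mm across, 32 mm long, lying along the port's x, flat ends), handle of the lapped leaf; 30 mm above the port's face when shut (24 mm above the leaf), 50 mm from its hinge line.
- bolted_hinge (a point): Point on the bolted leaf's hinge line, at port (0, 80, 0) mm; the hinge runs along the port's x.
- lapped_hinge (a point): Point on the lapped leaf's hinge line, at port (0, -80, 0) mm; the hinge runs along the port's x.
- parts_bin: Bystander: open black bin of hardware, 150 x 110 x 70 mm, on the other side of the machine from the cartridge. Origin: centre of its underside.
- carton: Bystander: cardboard carton 160 x 120 x 110 mm. Origin: centre of its underside.
- spray_can: Bystander: spray can 66 mm across, 170 mm high. Origin: centre of its underside.
- tape_roll: Bystander: orange tape roll lying flat, 100 mm across, 48 mm high. Origin: centre of its underside.
Not all that is in view belongs to the job. Of the things that look like the cartridge, the middle-sized one is meant.

How it is judged (in metres and radians):
On the way, in this order (a step that is already met when the one before it is completed fails the run):
1. the bolted leaf is swung open (past 1.4 rad) (value of joint bolted_leaf above 1.4 rad), for 0.1 s.
2. the lapped leaf is swung open too (past 1.4 rad) (value of joint each of lapped_leaf, bolted_leaf above 1.4 rad), for 0.1 s.
3. the cartridge is lifted clear of the bench (height (world z) of cartridge above 0.05 m), for 0.1 s.
4. the cartridge is pushed down into the port in its entry position (handle near the green marks, not yet turned) (z of cartridge in the frame of port below -0.0425 m and x of cartridge in the frame of port between -0.006 and 0.006 m and y of cartridge in the frame of port between -0.006 and 0.006 m and angle between the x axis of cartridge and the x axis of port, either way round above 1 rad), for 0.02 s.
5. the cartridge is turned home (x of cartridge in the frame of port between -0.006 and 0.006 m and y of cartridge in the frame of port between -0.006 and 0.006 m and angle between the x axis of cartridge and the x axis of port, either way round below 0.38 rad and z of cartridge in the frame of port below -0.037 m), for 0.1 s.
At the end, for the whole second after the job is handed in: The cartridge is locked in the port: centred within 5 mm, its axis within 0.1 rad of the port's, its origin 37.5 to 43.5 mm below the port's face, its handle within 0.38 rad of the red marks, at rest; both leaves open past 1.4 rad (all of step 2 and z of cartridge in the frame of port between -0.0435 and -0.0375 m and x of cartridge in the frame of port between -0.005 and 0.005 m and y of cartridge in the frame of port between -0.005 and 0.005 m and angle between the x axis of cartridge and the x axis of port, either way round below 0.38 rad and angle between the z axis of cartridge and the z axis of port, either way round below 0.1 rad and linear speed of cartridge below 0.02 m/s); the robot touches nothing.
It fails at once if the parts bin is moved more than 30 mm (distance of parts_bin from where it was at the start of the episode above 0.03 m).
It fails at once if the carton is moved more than 30 mm (distance of carton from where it was at the start of the episode above 0.03 m).
It fails at once if the spray can is moved more than 30 mm (distance of spray_can from where it was at the start of the episode above 0.03 m).
It fails at once if the tape roll is moved more than 30 mm (distance of tape_roll from where it was at the start of the episode above 0.03 m).
It also fails if it takes over 72 s, if anything falls off the work surface, if the arm or the gripper's body presses on something with over 40 N, if the wrist force passes 120 N, or if a joint passes its speed limit or range.

ROBOT

A 6-joint arm with a two-finger parallel gripper is mounted at the origin on the work surface. World frame = base frame: x ahead of the robot, y to its left, z up, the work surface at z = 0. Lengths are in m, angles in degrees, forces in N, time in s.
With the tool pointing down it reaches from about 0.325 to 0.775 m from the base axis. Payload 5.5 kg.
Tool frame: the origin (TCP) lies at the very end of the fingers, on their centre line; the grasp point (between the pads) lies 19 mm behind it; z points along the fingers, y is the line along which they close (so a half turn about z gives the same grasp; the last joint's range is limited). The gripper opens to 88 mm and grips with 3 to 60 N. Pads are 20 mm wide; open, the fingers measure 115 mm over their backs; the gripper's body (75 mm by 178 mm) begins 61 mm behind the grasp point.
Start: joints at [-71.373, 5.22, 70.514, -0, 104.267, -3.249], TCP at [0.224, -0.557, 0.203] pointing down, gripper open.
Joint ranges: [-164.24, 164.24], [-49.07, 125.15], [9.68, 141.18], [-86.29, 266.29], [3.28, 154.24], [-151.56, 151.56]. Speed limits (degrees/s): [147.25, 147.25, 172.46, 180, 180, 180].

INTERFACE

Orientations are given as a 3x3 rotation matrix whose columns are the frame's x, y, z axes.
In Python, from station import ctrl, set_gripper, solver, optics, job_done, nets gives the robot as it stands. Calls block until the motion is done:
- ctrl.move_pose(position, orientation): joint-space move of the TCP to a pose.
- ctrl.servo_line(position, ori=None, vel=0.15): straight line of the TCP; ori=None keeps the orientation; vel is the mean speed in m/s.
- ctrl.goto_joints(angles): joint-space move.
- set_gripper(opening): finger opening in m; the grip force is fixed at half the most; returns when the fingers have stopped.
- ctrl.hold(seconds).
- solver.inverse_kinematics(position, orientation): joint angles nearest the present ones, or None.
- ctrl.observe(): the state.
- optics.camera(name): name is "scene" or "top" or "wrist"; returns the picture (400x640x3 uint8, blue, green, red); there is no depth.
- optics.camera_info(name): a dict with "intrinsics" (3x3 intrinsics, pixels), "R" (3x3) and "t" (3): a world point X has camera coordinates R X + t. Camera axes: x right, y down, z forward; pixel columns grow to the right and rows downward; lengths in m; the calibration is good to about 2 mm. A picture is of the moment at which its call begins: read the wrist's pose just before it. camera_info takes no time and is no camera call; for the wrist camera it gives the pose at the moment of the call.
A pose or a line that the arm cannot do raises ctrl.Unreachable and nothing moves.
- job_done(): hands the job in; it is judged then, once.
Trained networks look in the newest picture that a camera, given by its name, has taken for a name from the list of things; names that differ only in an ending like _2 or _b are one class to them, and where a whole thing is asked for, a point or a joint stands for the part that bears it (a point fixed in the world has none). Each returns a list of dicts, best first, with "score" (0 to 1); they miss things now and then, are a little off and sometimes report something else, mostly with a low value. They report only what shows in the picture. A call takes as long as a camera call. They do not tell look-alikes from the thing itself.
- nets.regions_of(target, camera): "pixels" (400x640 bool, what is visible of it) and "at" ([column, row] in pixels, amid what is visible of it).
The state is a dict: "time": time; "joint_pos": joint angles; "qd": joint speeds; "effort": joint torques, N m; "position": TCP position; "orientation": TCP orientation; "wrist_force": force on the tool from outside, world axes, zero at the start; "torque": the same for the moment, N m; "opening": finger opening in m; "finger_force": force on a finger pad.
Only numpy, scipy, OpenCV 4.12 (cv2) and the standard library are available. Lean on these libraries where they do the work, as an engineer would, in place of code of your own. Each camera call takes 0.05 s, during which the arm holds its last target. There are 200 camera calls.

## Working session

There is one attempt and no reset: what is moved stays moved. The work goes in short steps, each a Python script; the robot and the scene stay as the last script left them, time stands still between calls to the robot, and variables do not carry over. Pictures are saved under pics/ and viewed, at most 10 in all, crops included, and the job is handed in when it is done.

```bash
ls; mkdir -p pics
python3 - <<'E'
from station import ctrl, optics, nets
import cv2, numpy as np
np.set_printoptions(precision=4,suppress=True)
for c in ("scene","top"):
    im=optics.camera(c); cv2.imwrite(f"pics/{c}0.png",im)
    i=optics.camera_info(c); print(c,i["intrinsics"].tolist(),i["R"].tolist(),i["t"])
    for n in ("cartridge","bolt_knob","lapped_knob","green_mark","red_mark","extractor","parts_bin","carton","spray_can","tape_roll"):
        print(c,n,[(round(d["score"],2),np.round(d["at"],1).tolist(),int(d["pixels"].sum())) for d in nets.regions_of(n,c)][:4])
print(ctrl.observe())
E
```

```text
pics
scene [[467.16301234541646, 0.0, 320.0441789617957], [0.0, 467.16301234541646, 196.7881458967773], [0.0, 0.0, 1.0]] [[-0.38196661423504136, 0.9239738518387052, 0.019334599250177924], [0.6193325277820909, 0.2714453235092119, -0.7367120579819669], [-0.6859509644580031, -0.269424864226235, -0.6759301124345699]] [ 0.2208 -0.1867  1.7885]
scene cartridge [(0.88, [175.9, 188.3], 975), (0.85, [244.4, 191.0], 468), (0.51, [271.1, 174.5], 273)]
scene bolt_knob [(0.65, [334.1, 211.1], 109), (0.38, [337.4, 216.6], 641)]
scene lapped_knob [(0.83, [307.2, 209.1], 426), (0.57, [329.1, 216.2], 2276)]
scene green_mark [(0.61, [330.8, 219.8], 2189)]
scene red_mark [(0.62, [327.5, 217.2], 2129)]
scene extractor [(0.68, [315.7, 244.7], 7435)]
scene parts_bin [(0.74, [432.5, 236.6], 1677), (0.36, [336.6, 219.6], 670)]
scene carton [(0.58, [204.9, 222.6], 3329)]
scene spray_can [(0.62, [430.5, 275.0], 1405)]
scene tape_roll [(0.92, [473.2, 279.9], 1058)]
top [[404.0897784434139, 0.0, 312.32577230647934], [0.0, 404.0897784434139, 191.45911514106717], [0.0, 0.0, 1.0]] [[0.011180466257313797, -0.999835
[... 650 characters left out ...]
19.6, 147.4], 2518), (0.27, [166.3, 176.9], 596)]
top spray_can [(0.73, [198.6, 158.8], 760)]
top tape_roll [(0.9, [169.0, 176.3], 572)]
{'time': 1.1, 'joint_pos': array([-71.3746,   5.2192,  70.5142,   0.0008, 104.2655,  -3.2505]), 'qd': array([-0.0125,  0.0214,  0.0668, -0.0667,  0.1006, -0.1053]), 'effort': array([ -0.0012, -44.6208, -40.6507,   0.0697,   0.0197,   0.    ]), 'position': array([ 0.2235, -0.5568,  0.2025]), 'orientation': array([[ 0.928 ,  0.3726,  0.    ],
       [ 0.3726, -0.928 , -0.    ],
       [ 0.    ,  0.    , -1.    ]]), 'wrist_force': array([0.7609, 0.7627, 0.5357]), 'torque': array([-0.0202,  0.0664, -0.0904]), 'finger_force': 0.0, 'opening': 0.08774337942618636}
```

View pics/top0.png

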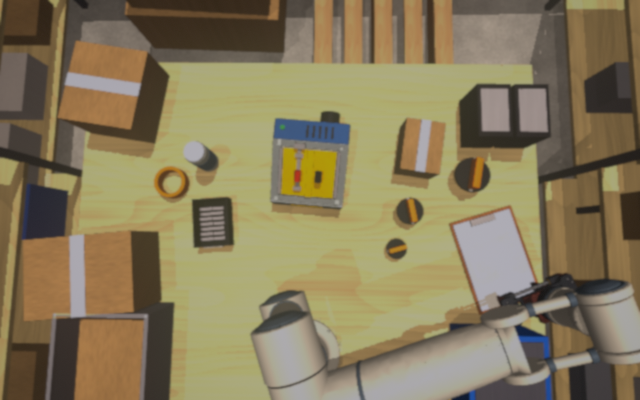

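View pics/scene0.png

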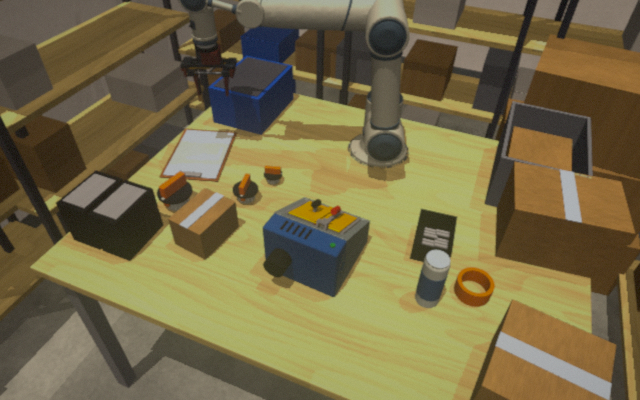

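Top view: the look-alikes are large (471,174), middle (409,211) and small (397,249). The middle one fits the task. I'll confirm it up close with the wrist camera. Red knob is at (297,175), black knob at (319,178).

```bash
cat > h.py <<'E'
from station import ctrl, set_gripper, solver, optics, job_done, nets
import cv2, numpy as np
np.set_printoptions(precision=4,suppress=True)
def ray(px,info,z):
    K,R,t=info["intrinsics"],np.array(info["R"]),np.array(info["t"])
    d=R.T@np.linalg.inv(K)@np.array([px[0],px[1],1.]); c=-R.T@t
    return c+d*(z-c[2])/d[2]
def proj(P,info):
    K,R,t=info["intrinsics"],np.array(info["R"]),np.array(info["t"])
    q=(np.atleast_2d(P)@R.T+t)@np.array(K).T
    return q[:,:2]/q[:,2:]
def down(yaw): # tool down, tool y (closing) along world yaw direction (rad)
    y=np.array([np.cos(yaw),np.sin(yaw),0]); z=np.array([0,0,-1.]); return np.column_stack([np.cross(y,z),y,z])
def Rport(yaw):
    # z leans towards machine front (-x at yaw 0); x up slope
    a=np.radians(26); c,s=np.cos(yaw),np.sin(yaw)
    Rz=np.array([[c,-s,0],[s,c,0],[0,0,1.]])
    return Rz@np.array([[np.cos(a),0,-np.sin(a)],[0,1,0],[np.sin(a),0,np.cos(a)]])
E
python3 - <<'E'
from h import *
i=optics.camera_info("top")
c=ray((409,211),i,.055); p=ray((308,176),i,.16); 
print(c,p,"red",ray((297,175),i,.16),"blk",ray((319,178),i,.16))
print("housing corners",ray((274,204),i,.09),ray((343,208),i,.09))
for n,q in (("cart",c),("port",p)):
    if n=="cart": R=down(np.pi/2); T=[c[0]-.03,c[1],.28]
    else:
        R=Rport(0)@np.diag([1,-1,-1.]); T=p+Rport(0)[:,2]*.22
    try: ctrl.move_pose(T,R)
    except Exception as e: print(n,repr(e)); continue
    w=optics.camera_info("wrist"); im=optics.camera("wrist"); cv2.imwrite(f"pics/w_{n}.png",im)
    print(n,ctrl.observe()["position"],ctrl.observe()["joint_pos"],"campos",-np.array(w["R"]).T@w["t"],w["R"].tolist(),w["intrinsics"][0])
    for m in (("cartridge",) if n=="cart" else ("bolt_knob","lapped_knob","extractor")):
        print(m,[(round(d["score"],2),np.round(d["at"],1).tolist(),int(d["pixels"].sum())) for d in nets.regions_of(m,"wrist")][:4])
    np.savez(f"w_{n}.npz",**{k:np.array(w[k]) for k in w})
E
```

```text
[ 0.4447 -0.3185  0.055 ] [ 0.5357 -0.0065  0.16  ] red [0.5383 0.0253 0.16  ] blk [ 0.5302 -0.0382  0.16  ]
housing corners [0.4594 0.0976 0.09  ] [ 0.4494 -0.1118  0.09  ]
cart [ 0.4145 -0.3188  0.2798] [ -41.2924   -4.9093   72.7625   -0.0062  112.1647 -131.2287] campos [ 0.3462 -0.318   0.461 ] [[0.0006275710862290737, 0.9999994141713414, -0.0008819362268552222], [0.9679133948438434, -0.00038581846494275813, 0.2512837265442792], [0.25128323906778927, -0.001011336288590256, -0.9679130699409497]] [323.4627   0.     317.7515]
cartridge [(0.95, [311.7, 193.9], 3074), (0.95, [163.9, 251.1], 1580), (0.86, [347.0, 97.7], 2181)]
port [ 0.4393 -0.0066  0.3576] [ -8.3942 -39.3156  93.9497   3.7116  99.6027  83.0634] campos [ 0.4211 -0.0059  0.5504] [[0.0005168097812313187, -0.9999992715220265, 0.0010908084471116135], [-0.9801781494187131, -0.000722673678827319, -0.19811681691583596], [0.19811746089065188, -0.0009667978962516345, -0.9801778088653462]] [323.4627   0.     317.7515]
bolt_knob [(0.81, [292.2, 162.8], 896)]
lapped_knob [(0.75, [352.6, 164.7], 5192)]
extractor [(0.79, [315.3, 139.4], 31502), (0.49, [293.1, 160.1], 855)]
```

Run:
```python
import cv2,numpy as np
a=cv2.imread("pics/w_cart.png"); b=cv2.imread("pics/w_port.png")
cv2.imwrite("pics/crop_cart.png",cv2.resize(a[60:300,100:420],None,fx=2.5,fy=2.5,interpolation=cv2.INTER_CUBIC))
cv2.imwrite("pics/crop_port.png",cv2.resize(b[50:290,180:440],None,fx=2.5,fy=2.5,interpolation=cv2.INTER_CUBIC))
```

```text
(no output)
```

View pics/crop_cart.png

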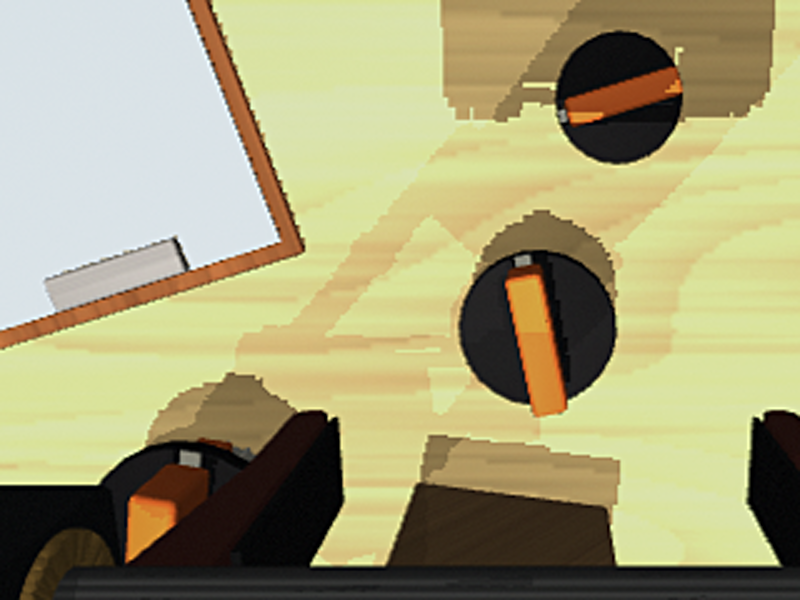

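View pics/crop_port.png

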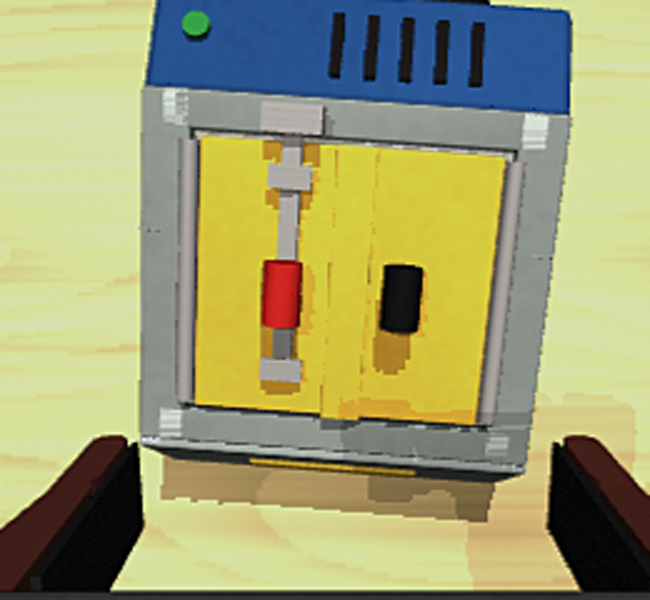

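Crops: the middle cartridge's flange is at wrist px (315,191), with its handle nearly along world x. The smaller one is at (347,98) and the larger one at lower left (164,251), so the middle one is confirmed. The port crop shows the frame corners, with the red knob at px (293,168) and the black knob at (341,169). Next I'll fit both poses.

Run:
```python
from h import *
from scipy.optimize import least_squares
ld=lambda n:{k:v for k,v in np.load(n).items()}
w=ld("w_port.npz")
obs=np.array([(147,88),(570,115),(523,472),(142,440),(282,295),(402,298),(187,138),(515,162),(485,424),(183,403)])/2.5+[180,50]
def pts(v):
    kr,kb=v[3],v[4]
    L=np.array([(95,110,0),(95,-110,0),(-95,-110,0),(-95,110,0),(kr,30,30),(kb,-30,30),(72,80,4),(72,-80,4),(-72,-80,4),(-72,80,4)])/1000.
    L[4,0],L[5,0]=kr,kb
    return L@Rport(v[2]).T+[v[0],v[1],.135]
f=lambda v:(proj(pts(v),w)-obs).ravel()
s=least_squares(f,[.54,0,-.05,0,0],loss="soft_l1")
print("port",s.x,np.degrees(s.x[2])); print(f(s.x).reshape(-1,2).round(1).tolist())
np.save("port.npy",s.x)
# cartridge
w=ld("w_cart.npz"); im=cv2.imread("pics/w_cart.png")
hsv=cv2.cvtColor(im,cv2.COLOR_BGR2HSV)
m=(hsv[...,0]<22)&(hsv[...,1]>150)&(hsv[...,2]>180)
x0=np.zeros_like(m); x0[155:235,280:350]=1; m&=x0
n,lab,st,ce=cv2.connectedComponentsWithStats(m.astype(np.uint8)); k=1+st[1:,4].argmax()
r=cv2.minAreaRect(np.argwhere(lab==k)[:,::-1].astype(np.float32)); b=cv2.boxPoints(r)
P=np.array([ray(q,w,.082) for q in b]); print("handle",st[k],P.mean(0)); 
e=[P[1]-P[0],P[2]-P[1]]; e.sort(key=np.linalg.norm); print([np.linalg.norm(q) for q in e],np.degrees(np.arctan2(e[1][1],e[1][0])))
d=(hsv[...,2]<75); d&=x0
n,lab,st,ce=cv2.connectedComponentsWithStats(d.astype(np.uint8)); k=1+st[1:,4].argmax()
h=cv2.convexHull(np.argwhere(lab==k)[:,::-1].astype(np.int32)); (c,ra)=cv2.minEnclosingCircle(h)
print("flange",st[k],c,ra,ray(c,w,.048), np.linalg.norm(ray((c[0]+ra,c[1]),w,.048)-ray(c,w,.048)))
```

```text
port [ 0.5478 -0.0059 -0.0748 -0.0011  0.0018] -4.288095968415437
[[-2.8, -0.6], [1.8, 0.7], [1.7, -1.1], [-1.4, -0.1], [-0.1, -0.0], [0.0, 0.0], [3.7, -0.2], [-1.7, -1.0], [-2.2, 1.9], [3.0, 1.6]]
handle [302 170  24  57 772] [ 0.4471 -0.3226  0.082 ]
[np.float64(0.016599322947303367), np.float64(0.0701918562202041)] 11.821164975498187
flange [ 284  160   62   62 2194] (314.61962890625, 190.30287170410156) 31.343549728393555 [ 0.4452 -0.3225  0.048 ] 0.041145380302041026
```

Port yaw is −4.3°. The handle measures 70×17 mm and the flange radius 41 mm, both matching the spec. Next: grip the red knob over its flat ends, draw the bolt and swing the leaf.

```bash
cat >> h.py <<'E'
v=np.load("port.npy"); RP=Rport(v[2]); OP=np.array([v[0],v[1],.135])
def W(x,y,z): return OP+RP@(np.array([x,y,z])/1000.)
def Rx(a): c,s=np.cos(a),np.sin(a); return np.array([[1,0,0],[0,c,-s],[0,s,c]])
RE=RP@np.array([[0,1,0],[1,0,0],[0,0,-1.]])   # end grip: tool y along port x, tool x along port y
def st(tag):
    o=ctrl.observe(); print(tag,"t%.1f"%o["time"],"port",RP.T@(o["position"]-OP)*1000,"op%.1f"%(o["opening"]*1e3),"F",RP.T@o["wrist_force"],"ff%.1f"%o["finger_force"],"j6 %.0f"%o["joint_pos"][5])
    return o
TIP=8
def swing(side,xk,end):
    r=np.hypot(50,30); a0=np.arctan2(30,50)
    for th in np.radians(np.linspace(0,end,8)[1:]):
        k=a0+th; y=side*(80-r*np.cos(k)); z=r*np.sin(k)
        ctrl.servo_line(W(xk,y,z-TIP),RE,vel=.12)
    return y,z
E
python3 - <<'E'
from h import *
st("0")
ctrl.move_pose(W(v[3]*1000,30,90),RE); set_gripper(.056)
ctrl.servo_line(W(v[3]*1000,30,30-TIP),RE,vel=.12); st("at knob")
set_gripper(.02); o=st("gripped")
x=(RP.T@(o["position"]-OP))[0]*1000
ctrl.servo_line(W(x-19,30,30-TIP),RE,vel=.05); st("drawn")
w=optics.camera_info("wrist"); cv2.imwrite("pics/drawn.png",optics.camera("wrist"))
r=np.hypot(50,30); k=np.arctan2(30,50)+np.radians(12)
ctrl.servo_line(W(x-19,80-r*np.cos(k),r*np.sin(k)-TIP),RE,vel=.05); st("lift12deg")
E
```

```text
0 t6.5 port [  0.4592  -8.8112 247.5173] op87.6 F [ 0.0789  0.5281 -0.4278] ff0.0 j6 83
at knob t9.1 port [-0.7251 30.0188 22.4998] op55.9 F [ 0.0724  0.6442 -0.0386] ff0.0 j6 5
gripped t9.8 port [-1.1846 29.9966 21.9492] op19.8 F [-1.1014  0.0783 -0.4383] ff0.0 j6 5
drawn t10.3 port [-20.2702  30.0498  22.1263] op20.4 F [ 0.3928 -0.6884 -0.6201] ff0.0 j6 5
lift12deg t10.8 port [-19.7234  37.697   32.2621] op20.0 F [-0.5438 -0.0162 -0.2431] ff0.0 j6 6
```

Run:
```python
from h import *
cv2.imwrite("pics/now.png",optics.camera("wrist")); cv2.imwrite("pics/now_s.png",optics.camera("scene")[130:310,200:460])
a=cv2.imread("pics/now.png"); b=cv2.resize(cv2.imread("pics/now_s.png"),(578,400))
a=cv2.resize(a[:, 120:520],(400,400)); b=b[:, 60:460]
cv2.imwrite("pics/now2.png",np.hstack([a,b]))
```

```text
(no output)
```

View pics/now2.png

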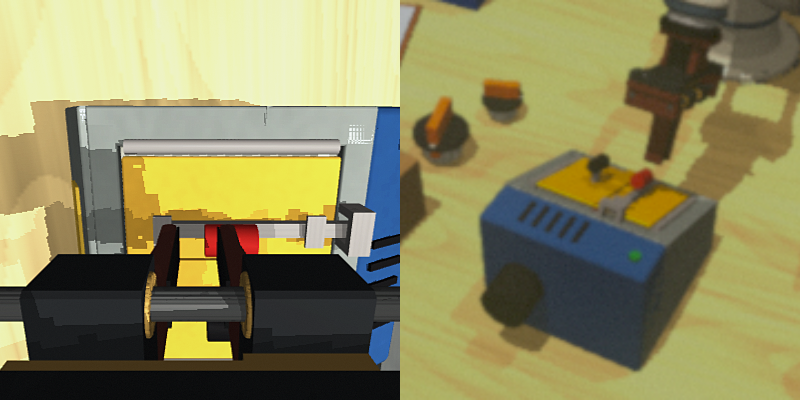

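Run:
```python
from h import *
from scipy.optimize import least_squares
w0={k:vv for k,vv in np.load("w_port.npz").items()}; a0=cv2.imread("pics/w_port.png")
def red(im):
    h=cv2.cvtColor(im,cv2.COLOR_BGR2HSV); m=((h[...,0]<6)|(h[...,0]>174))&(h[...,1]>170)&(h[...,2]>110)
    n,l,s,c=cv2.connectedComponentsWithStats(m.astype(np.uint8)); k=1+s[1:,4].argmax(); return s[k],c[k]
r=np.hypot(50,30)
ctrl.servo_line(W(-19.7,30,110),RE,vel=.15); set_gripper(.056)
w1=optics.camera_info("wrist"); a1=optics.camera("wrist"); cv2.imwrite("pics/look2.png",a1)
w2=optics.camera_info("top"); a2=optics.camera("top")
(s0,c0),(s1,c1)=red(a0),red(a1); print(s0,c0,s1,c1)
f=lambda p:np.r_[proj(p,w0)[0]-c0,proj(p,w1)[0]-c1]
s=least_squares(f,W(0,30,30)); print(s.x,RP.T@(s.x-OP)*1000,s.fun)
c=-np.array(w1["R"]).T@w1["t"]; o=ctrl.observe(); print("cam in tool",o["orientation"].T@(c-o["position"]))
c=-w0["R"].T@w0["t"]; print("cam0 in tool?",c)
st("up")
```

```text
[285 154  16  27 377] [291.8939 166.9098] [323 186  39  21 814] [341.8833 196.0098]
[0.5375 0.0262 0.1614] [ 0.1979 31.1949 29.3161] [-0.0727 -0.1232 -0.0792  0.0547]
cam in tool [ 0.0691 -0.0003 -0.1813]
cam0 in tool? [ 0.4211 -0.0059  0.5504]
up t12.4 port [-19.6992  30.0074 110.0187] op56.0 F [ 1.4938  0.1719 -0.1957] ff0.0 j6 5
```

View pics/look2.png

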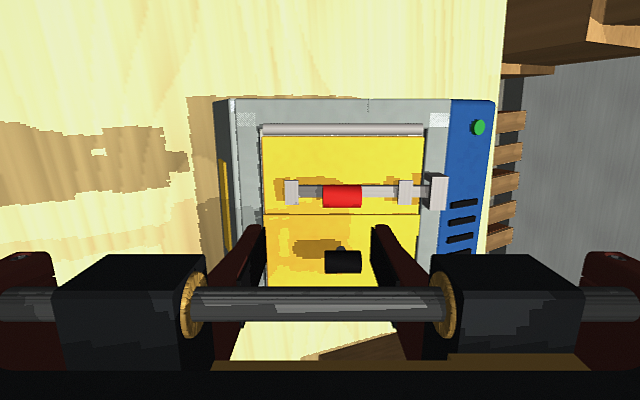

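Run:
```python
from h import *
w=optics.camera_info("wrist"); o=ctrl.observe(); R=o["orientation"]
print(RE.T@R)
for d in (0,-.01,-.019,-.03,-.05):
    print(d,proj([o["position"]+R@np.array([x,s*.028,d]) for s in (1,-1) for x in (-.01,.01)],w).round().tolist())
print("knob",proj(W(0.2,31.2,29.3),w))
```

```text
[[ 1. -0.  0.]
 [ 0.  1.  0.]
 [-0. -0.  1.]]
0 [[364.0, 248.0], [366.0, 216.0], [272.0, 247.0], [271.0, 216.0]]
-0.01 [[367.0, 255.0], [368.0, 222.0], [269.0, 255.0], [268.0, 221.0]]
-0.019 [[369.0, 262.0], [371.0, 227.0], [267.0, 262.0], [266.0, 227.0]]
-0.03 [[373.0, 271.0], [374.0, 235.0], [264.0, 271.0], [262.0, 235.0]]
-0.05 [[380.0, 292.0], [382.0, 251.0], [257.0, 292.0], [255.0, 251.0]]
knob [[341.805 196.047]]
```

The knob triangulates to port (0, 31, 29), as expected. The fingers closed just above it, and in the image they seem to end behind the nominal TCP. I'll go deeper with a force check and a narrower opening.

Run:
```python
from h import *
set_gripper(.042)
ctrl.servo_line(W(0,31,40),RE,vel=.15)
for z in (30,22,18,14,10):
    ctrl.servo_line(W(0,31,z),RE,vel=.06); o=st(z)
    if abs((RP.T@o["wrist_force"])[2])>6: break
w=optics.camera_info("wrist"); cv2.imwrite("pics/deep.png",optics.camera("wrist")[100:400,150:550])
set_gripper(.024); st("closed")
```

```text
30 t13.8 port [-0.1799 31.0044 29.9957] op42.0 F [-0.4922 -0.1947  0.3606] ff0.0 j6 5
22 t14.1 port [-0.5007 31.0034 21.4271] op41.9 F [0.0291 0.627  0.5695] ff0.0 j6 5
18 t14.3 port [-0.2269 30.9637 17.6968] op41.8 F [0.0265 0.582  0.3492] ff0.0 j6 5
14 t14.6 port [-0.2613 30.9589 13.6744] op42.0 F [-0.8187  0.2761  0.0416] ff0.0 j6 5
10 t14.8 port [-0.2927 30.9975  9.6218] op42.2 F [0.0739 0.4026 0.401 ] ff0.0 j6 5
closed t15.2 port [ 0.1582 31.0088 10.1392] op31.5 F [ 0.4946 -0.5624 -0.1054] ff30.0 j6 5
```

View pics/deep.png

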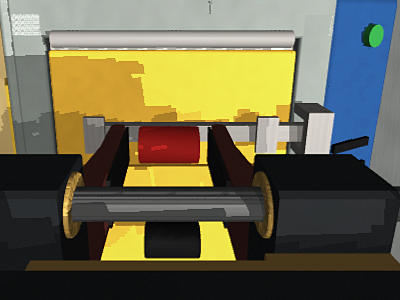

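Gripped at 31.5 mm with 30 N. The picture shows the red knob between the fingers at crop px (168,145). Drawing and swinging now.

```bash
sed -i 's/^TIP=8/TIP=20/' h.py
python3 - <<'E'
from h import *
ctrl.servo_line(W(-18.3,31,10),RE,vel=.05); st("drawn")
y,z=None,None
r=np.hypot(50,30); a0=np.arctan2(30,50)
for d in (10,25,40,55,70,85,98):
    k=a0+np.radians(d); y=81-r*np.cos(k); z=r*np.sin(k)-TIP
    ctrl.servo_line(W(-18,y,z),RE,vel=.1); o=st(d)
    if np.linalg.norm(o["wrist_force"])>35 or o["opening"]<.028: print("STOP"); break
E
```

```text
drawn t15.7 port [-16.1918  31.4613  10.8752] op31.3 F [10.5521  2.8036 -5.7861] ff30.0 j6 5
10 t16.0 port [-16.0575  37.0682  19.3716] op31.7 F [ 8.6244 -0.6807 -2.5022] ff30.0 j6 6
25 t16.3 port [-16.007   48.1353  29.6896] op31.3 F [ 7.7228 -1.4937 -1.7819] ff30.0 j6 8
40 t16.6 port [-16.0402  61.4388  36.5715] op31.3 F [ 6.9185 -3.355   0.2568] ff30.0 j6 10
55 t16.9 port [-15.9223  76.4194  39.9273] op31.5 F [ 5.3887 -1.9474  2.4835] ff30.0 j6 12
70 t17.2 port [-15.8798  92.0073  39.302 ] op31.0 F [ 5.0634 -0.9618  5.4997] ff30.0 j6 15
85 t17.5 port [-15.9047 107.0353  34.6652] op31.3 F [ 4.3741 -0.3773  5.8991] ff30.0 j6 17
98 t17.8 port [-15.911  118.796   27.7164] op31.3 F [3.6409 2.9467 6.9148] ff30.0 j6 19
```

Run:
```python
from h import *
set_gripper(.06); st("open")
ctrl.servo_line(W(-16,119,150),RE,vel=.2); st("up")
ctrl.move_pose(W(1,-30,130),RE)
w=optics.camera_info("wrist"); im=optics.camera("wrist"); cv2.imwrite("pics/leaf1.png",im); cv2.imwrite("pics/leaf1s.png",optics.camera("scene")[150:300,230:430])
set_gripper(.042)
a=im[60:400,160:560]; b=cv2.resize(cv2.imread("pics/leaf1s.png"),(400,300)); b=cv2.copyMakeBorder(b,0,40,0,0,0)
cv2.imwrite("pics/leaf1c.png",np.hstack([a,b])); st("over black")
```

```text
open t18.4 port [-18.1761 117.5584  25.1512] op59.8 F [-0.0368 -0.7362 -0.2368] ff0.0 j6 19
up t19.2 port [-16.6845 118.9367 148.768 ] op60.2 F [0.2727 0.842  0.1897] ff0.0 j6 19
over black t20.4 port [  1.0163 -29.7733 130.0333] op41.7 F [-0.1888 -0.425   0.3906] ff0.0 j6 -5
```

View pics/leaf1c.png

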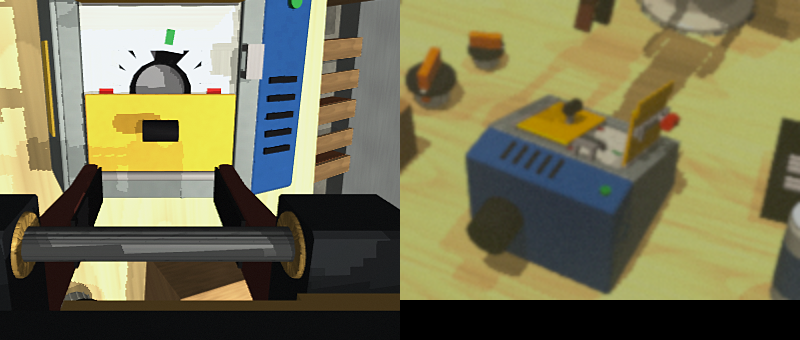

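Bolted leaf is up past vertical and falling open. The hole and the green mark now show at crop (170,38), the black knob at (160,131). Now the lapped leaf.

Run:
```python
from h import *
ctrl.servo_line(W(1,-30,10),RE,vel=.12); st("at")
set_gripper(.024); o=st("closed")
if o["opening"]>.029:
    x=(RP.T@(o["position"]-OP))[0]*1000
    r=np.hypot(50,30); a0=np.arctan2(30,50)
    for d in (10,25,40,55,70,85,98):
        k=a0+np.radians(d); y=-(80-r*np.cos(k)); z=r*np.sin(k)-TIP
        ctrl.servo_line(W(x,y,z),RE,vel=.1); o=ctrl.observe()
        if np.linalg.norm(o["wrist_force"])>35 or o["opening"]<.028: print("STOP",d); break
    st("swung")
    set_gripper(.06); ctrl.servo_line(W(x,y,150),RE,vel=.2)
    # look down the port axis, camera centred-ish: tool x = port x
    R0=RP@np.diag([1,-1,-1.]); ctrl.move_pose(W(-60,0,170),R0); ctrl.hold(.3)
    w=optics.camera_info("wrist"); im=optics.camera("wrist"); cv2.imwrite("pics/port2.png",im)
    np.savez("w_port2.npz",**{k:np.array(w[k]) for k in w}); st("look")
    cv2.imwrite("pics/port2c.png",cv2.resize(im[60:320,160:480],None,fx=2.3,fy=2.3,interpolation=cv2.INTER_CUBIC))
    for n in ("green_mark","red_mark","port_lip"): print(n,[(d["score"],d["at"],d["pixels"].sum()) for d in nets.regions_of(n,"wrist")][:3])
```

```text
at t21.6 port [  1.7897 -30.0502  10.9125] op42.2 F [ 0.388   0.0608 -0.1422] ff0.0 j6 -4
closed t21.9 port [  2.1105 -30.0099  10.9015] op31.7 F [2.331  0.0847 0.2165] ff30.0 j6 -4
swung t23.9 port [   2.1767 -118.3523   26.2884] op31.3 F [-3.6066 -3.6749  8.9575] ff30.0 j6 -17
look t27.4 port [-59.9566  -0.0931 169.9859] op60.1 F [-1.055  -0.6661  0.8643] ff0.0 j6 90
green_mark [(0.92, [317.2, 113.1], np.int64(40991))]
red_mark [(0.9, [311.6, 109.3], np.int64(40977)), (0.2, [220.0, 122.5], np.int64(6316))]
port_lip [(0.67, [311.8, 112.1], np.int64(41119))]
```

View pics/port2c.png

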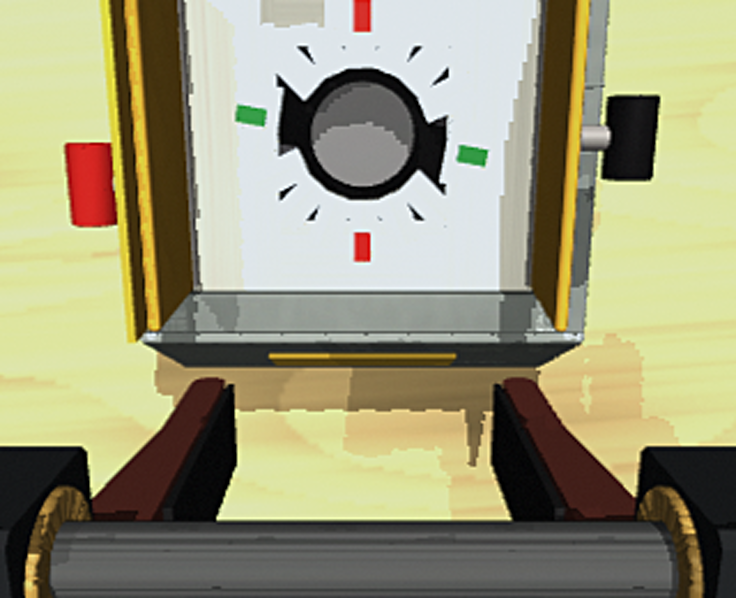

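Run:
```python
from h import *
from scipy.optimize import least_squares
w={k:vv for k,vv in np.load("w_port2.npz").items()}
px=lambda *a:np.array(a)/2.3+[160,60]
obs=px((251,115),(472,155),(362,14),(362,247))
a=np.radians(80); g=53*np.array([np.cos(a),np.sin(a)])
L=np.array([(g[0],g[1],-8),(-g[0],-g[1],-8),(53,0,-8),(-53,0,-8)])/1000.
f=lambda q:(proj(L@Rport(q[2]).T+[q[0],q[1],.135],w)-obs).ravel()
s=least_squares(f,v[:3]); print(v[:3],s.x,f(s.x).reshape(-1,2).round(1).tolist(),f(v[:3]).reshape(-1,2).round(1).tolist())
print("diff in port mm",RP.T@np.r_[s.x[:2]-v[:2],0]*1000)
r=np.hypot(50,30);k0=np.arctan2(30,50)
for sd,kx,q in ((1,-18,px((92,185))[0]),(-1,2,px((630,137))[0])):
    print(sd,q,[(d,proj(W(kx,sd*(80-r*np.cos(k0+np.radians(d))),r*np.sin(k0+np.radians(d))),w)[0].round(0).tolist()) for d in (85,92,100,110,125,140,155)])
```

```text
[ 0.5478 -0.0059 -0.0748] [ 0.5495 -0.0053 -0.074 ] [[-0.2, -0.1], [0.1, -0.0], [0.0, 0.3], [0.1, -0.2]] [[0.3, 1.3], [0.8, 1.4], [0.7, 1.7], [0.6, 1.2]]
diff in port mm [ 1.4724  0.6466 -0.7181]
1 [200.     140.4348] [(85, [203.0, 142.0]), (92, [197.0, 141.0]), (100, [192.0, 141.0]), (110, [188.0, 140.0]), (125, [185.0, 139.0]), (140, [186.0, 138.0]), (155, [191.0, 137.0])]
-1 [433.913  119.5652] [(85, [436.0, 119.0]), (92, [441.0, 119.0]), (100, [446.0, 119.0]), (110, [451.0, 119.0]), (125, [453.0, 119.0]), (140, [452.0, 119.0]), (155, [447.0, 118.0])]
```

The marks give a port fix within 1.5 mm of the first fit, so I'll adopt it. Both leaves stand at only about 85–90°, so I'll push each one wide open from the inside with the closed gripper.

```bash
python3 - <<'E'
import numpy as np
v=np.load("port.npy"); v[:3]=[.5495,-.0053,-.0745]; np.save("port.npy",v)
E
python3 - <<'E'
from h import *
ctrl.move_pose(W(0,-30,110),RE); set_gripper(.0)
for sd in (-1,1):
    ctrl.servo_line(W(0,sd*30,48),RE,vel=.2)
    ctrl.servo_line(W(0,sd*110,48),RE,vel=.15); st("push")
    ctrl.servo_line(W(0,sd*150,40),RE,vel=.15); st("push2")
    ctrl.servo_line(W(0,sd*110,120),RE,vel=.25)
    if sd<0: ctrl.servo_line(W(0,30,110),RE,vel=.25)
set_gripper(.06)
R0=RP@np.diag([1,-1,-1.]); ctrl.move_pose(W(-60,0,170),R0)
im=optics.camera("wrist"); cv2.imwrite("pics/leaf2.png",cv2.resize(im[40:300,120:520],None,fx=1.5,fy=1.5)); st("look")
E
```

```text
push t31.1 port [   0.6742 -109.8813   48.9913] op0.7 F [ 0.2     0.0806 -0.223 ] ff0.0 j6 -17
push2 t31.5 port [  -0.0233 -149.3567   39.99  ] op0.5 F [-0.3115 -0.3705 -0.1273] ff0.0 j6 -22
push t33.9 port [  0.5994 109.808   48.9088] op0.4 F [0.1762 0.0836 1.0104] ff0.0 j6 17
push2 t34.3 port [ -0.0307 149.3527  39.9641] op0.5 F [-0.2339 -0.8721 -0.3359] ff0.0 j6 22
look t37.1 port [-59.9715   0.2195 169.7811] op60.1 F [-0.3361 -0.2444  0.7909] ff0.0 j6 90
```

View pics/leaf2.png

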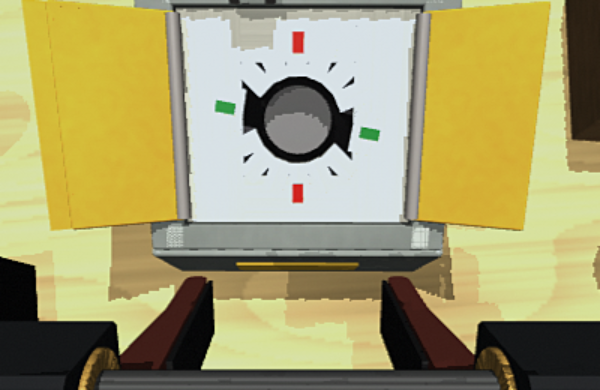

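Both leaves are wide open, the bolted one to the left and the lapped one to the right. The cavity with its green and red marks is clear. Now the cartridge.

```bash
cat >> h.py <<'E'
def RC(phi):
    c,s=np.cos(np.radians(phi)),np.sin(np.radians(phi))
    return RP@np.array([[c,-s,0],[s,c,0],[0,0,1.]])@np.diag([1,-1,-1.])
G=51.
E
python3 - <<'E'
from h import *
R=down(np.radians(-78.2)); c=np.array([.446,-.3225,0])
ctrl.move_pose(c+[0,0,.16],R)
ctrl.servo_line(c+[0,0,.051],R,vel=.12); print(ctrl.observe()["position"],ctrl.observe()["wrist_force"])
set_gripper(.01); o=ctrl.observe(); print("op",o["opening"],o["finger_force"],o["joint_pos"],o["position"])
if o["opening"]>.015:
    ctrl.servo_line(c+[0,0,.30],R,vel=.3); o=ctrl.observe(); print(o["opening"],o["wrist_force"],o["time"])
    q=solver.inverse_kinematics(W(0,0,G+85),RC(80)); print(q)
    ctrl.move_pose(W(0,0,G+85),RC(80)); st("above")
    o=ctrl.observe(); w=optics.camera_info("wrist"); im=optics.camera("wrist"); cv2.imwrite("pics/held.png",im)
E
```

```text
[ 0.4465 -0.3229  0.0521] [-0.2551  0.437   0.3168]
op 0.01788795900040432 29.967163503170013 [-39.4117  -1.0555  92.3285  -0.0025  88.7196  38.7886] [ 0.446  -0.3225  0.051 ]
0.018022412284960997 [-0.6846  0.5897 -3.5038] 41.1417
[ -3.9855 -36.9097 103.3757  -0.1242  87.5343  10.2597]
above t42.4 port [  0.1152  -0.7078 135.867 ] op17.7 F [-1.0313 -0.2812 -1.9792] ff30.0 j6 10
```

Run:
```python
from h import *
ctrl.servo_line(W(0,0,G+0),RC(80),vel=.15); st(0)
for z in (-15,-24,-28,-31,-34):
    ctrl.servo_line(W(0,0,G+z),RC(80),vel=.04); o=st(z)
    f=RP.T@o["wrist_force"]
    if f[2]>9 or np.hypot(f[0],f[1])>12: print("STOP"); break
print("torque tool",o["orientation"].T@o["torque"])
```

```text
0 t43.1 port [ 0.6134 -0.2843 51.6271] op17.6 F [-1.3241  0.5545 -1.3545] ff30.0 j6 10
-15 t43.7 port [-0.2089  0.0421 35.7803] op17.8 F [-0.937   0.0533 -1.1455] ff30.0 j6 10
-24 t44.0 port [-0.3957 -0.0013 26.504 ] op17.9 F [-1.3571  0.5568 -1.439 ] ff30.0 j6 10
-28 t44.3 port [-0.2441 -0.0132 22.7088] op17.4 F [-0.3695 -0.2894 -1.2569] ff30.0 j6 10
-31 t44.5 port [-0.1828  0.0022 19.76  ] op18.0 F [-0.593  -0.5229 -1.9417] ff30.0 j6 10
-34 t44.8 port [-0.2364 -0.0186 16.7273] op17.9 F [-1.2093  0.648  -1.7887] ff30.0 j6 10
torque tool [ 0.3181 -0.1396  0.0165]
```

The lugs went in with no contact. Pushing down and turning.

Run:
```python
from h import *
for z in (-40,-44,-46,-47):
    ctrl.servo_line(W(0,0,G+z),RC(80),vel=.04); o=st(z); f=(RP.T@o["wrist_force"])[2]
zt=z
while f<17 and zt>-50:
    zt-=.7; ctrl.servo_line(W(0,0,G+zt),RC(80),vel=.04); o=st(zt); f=(RP.T@o["wrist_force"])[2]
ctrl.hold(.1)
for phi in (65,50,35,20,10,3):
    ctrl.servo_line(W(0,0,G+zt),RC(phi),vel=.04); o=st(phi); print("tq %.2f"%(o["orientation"].T@o["torque"])[2])
    if abs((o["orientation"].T@o["torque"])[2])>3: print("STOP"); break
```

```text
-40 t45.1 port [ 0.7671 -0.0081 11.6681] op17.7 F [-1.2057  0.1788  2.7171] ff30.0 j6 10
-44 t45.4 port [0.9471 0.0305 7.8847] op17.5 F [-1.9772  0.1524  7.4676] ff30.0 j6 10
-46 t45.6 port [ 1.0616 -0.0028  6.2314] op17.5 F [-1.3865  0.225  10.0843] ff30.0 j6 10
-47 t45.9 port [1.2274 0.0239 5.4795] op17.4 F [-2.563   0.6865 10.2192] ff30.0 j6 10
-47.7 t46.1 port [1.2547 0.0134 4.8932] op17.3 F [-2.7109 -0.1709 10.796 ] ff30.0 j6 10
-48.400000000000006 t46.4 port [1.4712 0.0058 4.5401] op17.6 F [-2.8133 -0.2247 12.6453] ff30.0 j6 10
-49.10000000000001 t46.6 port [1.5143 0.0161 4.4759] op17.7 F [-5.3027 -0.136  17.1918] ff30.0 j6 10
65 t47.1 port [ 2.2738 -0.1974  4.4771] op18.2 F [-2.4011 -0.8828 14.7193] ff30.1 j6 25
tq 0.12
50 t47.5 port [ 1.9904 -0.0322  4.4653] op17.8 F [-2.8259  0.8986 15.6202] ff30.0 j6 40
tq 0.15
35 t47.9 port [1.8015 0.1202 4.4634] op17.8 F [-3.7825 -0.74   17.0286] ff30.0 j6 55
tq 0.11
20 t48.3 port [1.7432 0.1621 4.4581] op17.8 F [-4.0165  0.3525 17.1063] ff30.0 j6 70
tq 0.19
10 t48.7 port [1.7418 0.2142 4.4873] op18.1 F [-4.6115  0.7385 17.0032] ff30.0 j6 80
tq 0.16
3 t48.9 port [1.7548 0.3207 4.4887] op17.8 F [-4.4374  0.5076 15.9683] ff30.0 j6 87
tq 0.10
```

Run:
```python
from h import *
ctrl.servo_line(W(0,0,G-49),RC(0),vel=.04); o=st(0); print("tq",o["orientation"].T@o["torque"])
ctrl.servo_line(W(0,0,G-41),RC(0),vel=.04); st("rise")
ctrl.servo_line(W(0,0,G-39),RC(0),vel=.04); st("tug")
ctrl.servo_line(W(0,0,G-41),RC(0),vel=.04)
set_gripper(.045); st("released")
ctrl.servo_line(W(0,0,G+60),RC(0),vel=.15)
ctrl.servo_line(W(-60,0,170),RC(0),vel=.2); ctrl.hold(.3); st("up")
w=optics.camera_info("wrist"); im=optics.camera("wrist"); cv2.imwrite("pics/end.png",im)
h=cv2.cvtColor(im,cv2.COLOR_BGR2HSV); m=((h[...,0]>6)&(h[...,0]<22)&(h[...,1]>150)&(h[...,2]>180)).astype(np.uint8)
c=proj(W(0,0,38),w)[0]; y,x=np.mgrid[:400,:640]; m[(x-c[0])**2+(y-c[1])**2>50**2]=0
n,l,s,ce=cv2.connectedComponentsWithStats(m); k=1+s[1:,4].argmax()
b=cv2.boxPoints(cv2.minAreaRect(np.argwhere(l==k)[:,::-1].astype(np.float32)))
print("exp centre",c,"exp ends",proj([W(36,0,40),W(-36,0,40)],w),"seen",s[k],ce[k],b.tolist())
yl=((h[...,0]>20)&(h[...,0]<30)&(h[...,1]>200)); print("yellow left/right",yl[:300,:240].sum(),yl[:300,400:].sum())
```

```text
0 t49.2 port [1.7415 0.3392 4.483 ] op18.1 F [-4.3329  0.2408 15.9321] ff30.0 j6 90
tq [ 0.1015 -1.0612 -0.0303]
rise t49.5 port [ 1.2287  0.2269 10.2064] op17.9 F [ 4.4884  1.6247 -0.7001] ff30.0 j6 90
tug t49.8 port [ 0.8975  0.2142 10.3265] op17.4 F [ 11.5374   1.9584 -15.1543] ff30.0 j6 90
released t50.6 port [-0.0938 -0.0378  9.9632] op45.0 F [-0.7385  1.1068  0.1287] ff0.0 j6 90
up t52.3 port [-60.1733  -0.0411 168.9164] op45.2 F [ 0.366  -0.4594 -0.4893] ff0.0 j6 90
exp centre [318.2546 120.765 ] exp ends [[318.3071  80.0082]
 [318.2142 159.2454]] seen [ 308   78   19   78 1396] [317.4857 116.5573] [[308.0, 78.0], [326.0, 78.0], [326.0, 155.0], [308.0, 155.0]]
yellow left/right 77 65
```

Run:
```python
from h import *
a=cv2.imread("pics/leaf2.png").astype(int); b=cv2.resize(cv2.imread("pics/end.png")[40:300,120:520],None,fx=1.5,fy=1.5).astype(int)
d=np.abs(a-b).mean(2); ok=d[20:210,40:165].mean()<12 and d[20:210,435:530].mean()<12
print(d[20:210,40:165].mean(),d[20:210,435:530].mean())
if ok: print(job_done())
```

```text
8.788547368421053 8.631431209602953
the job is handed in; nothing more can be done
None
```

I fitted the cartridge, locked it in the port with its handle in line with the red marks, left both leaves wide open and handed the job in. An upward tug of about 15 N didn't move it, and the last picture showed it within a few millimetres of centre; no verdict came back.

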